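Roll the blue-banded carton into its crate

TASK

Two instrument cartons stand on two roller tracks on the lab bench. Gently push the carton with the blue band along its rollers, without lifting it off them, into the open pine crate at the end of its track until it is fully home against the crate's back wall, and stop there rather than crush it. Leave the red-banded carton where it is.

Things in the scene. Friction and masses are not known exactly. Their poses are not given: they have to be found in the camera images.
- carton: The carton to push: brown cardboard box with a BLUE band round its middle, 90 wide (own x) x 120 long (own y) x 80 high (mm), 0.3 to 0.6 kg, too wide to grasp, crushed by over 40 N. Origin: centre of its underside; z up; its y axis points along its track towards the crate (within 2 degrees at the start), so the face to push is the one at y = -60 mm.
- other_carton: The carton to leave alone: same size and axes, but with a RED band. It stands on the rollers of the other track, roughly parallel to the first; which track is nearer the robot changes.
- track: Roller track under the blue-banded carton, fixed. Origin on the bench top, z = 0, on its centre line; travel is along its +y (world +y within 5 degrees). Level free-turning rollers, tops 50 mm high, y = -232 to 88 mm; guide rails y = -250 to 110, 104 mm apart inside, tops 65 mm high. The carton starts at y = -150 to -50 (40 mm or more free behind it); a push of a few N rolls it.
- home (a point): Where the carton's origin lies when fully home: on the track's centre line, y = 165 mm, 50 mm above the bench; axes as the track's. The pine crate spans track y = 110 to 235 mm, open at the top and towards the rollers, 102 mm wide inside, floor 48.5 mm and walls 113 mm high, back wall inside face at y = 225. The home carton's pushed face stays 5 mm outside the crate.
Mind the look-alikes: they are no part of the job. What is shaped like the carton but pink or turquoise is not meant.

How it is judged:
By the outcome, as a careful person would: the job done as asked, in the order asked, and still so for the second after the job is handed in, with the robot touching nothing.
It also fails if it takes over 32 s, if anything falls off the work surface, if the arm or the gripper's body presses on something with over 40 N, if the wrist force passes 120 N, or if a joint passes its speed limit or range.

ROBOT

A 6-joint arm with a two-finger parallel gripper is mounted at the origin on the work surface. World frame = base frame: x ahead of the robot, y to its left, z up, the work surface at z = 0. Lengths are in mm, angles in degrees, forces in N, time in s.
With the tool pointing down it reaches from about 325 to 1000 mm from the base axis. Payload 5.1 kg.
Tool frame: the origin (TCP) lies midway between the tips of the shut fingers; the grasp point (between the pads) lies 19 mm behind it; z points along the fingers, y is the line along which they close (so a half turn about z gives the same grasp; the last joint's range is limited). The gripper opens to 85 mm and grips with 20 to 120 N. Pads are 22 mm wide; open, the fingers measure 114 mm over their backs; the gripper's body (76 mm by 85 mm) begins 54 mm behind the grasp point. The pads swing forward as they close: fully open they stand 13 mm farther back than shut.
Start: joints at [-73.144, 7.093, 94.555, -0, 78.352, -4.733], TCP at [239.133, -604.401, 231.322] pointing down, gripper open.
Joint ranges: [-149.61, 149.61], [-58.7, 133.49], [1.44, 155.28], [-77.14, 257.14], [18.33, 153.61], [-166.67, 166.67]. Speed limits (degrees/s): [147.25, 147.25, 180, 180, 180, 180].

INTERFACE

Orientations are given as [roll, pitch, yaw] about the fixed x, y, z axes, in that order (R = Rz(yaw) Ry(pitch) Rx(roll)).
In Python, from rig import observe, grab_frame, camera_info, close_job gives the robot as it stands. The module is installed in compiled form; this text tells all that it offers.
- The arm moves only by the shell command python3 -m jog 'ROWS' [OPENING] [FORCE]. ROWS is JSON, one flat list of numbers, 6 for each row, row after row: the shift along the tool's x, y, z scaled (see below), then the turn, a rotation vector about the tool's x, y, z scaled (see below). In form: [tx, ty, tz, rx, ry, rz, tx, ty, tz, rx, ry, rz, ...]. A call has 1 to 8 rows; each row shifts and turns the commanded pose from where the row before left it, along the tool's axes as they then stand; what a row does not reach is not made up. The controller multiplies each number of a shift by 6 cm and each number of a turn by pi rad. A row lasts 1/8 s, in which the tool goes at most 62.5 mm and 10.7 degrees, less where a joint would pass 70% of its speed; a pose out of reach is approached as far as the arm can. A call with a number of a shift or a turn outside -1 to 1 is refused whole. A call with a gripper value outside its range is refused whole. OPENING is the closure in counts, from 0 (fully open) to 255 (shut), set as the call begins (- or left out, the last holds). The fingers move at their own pace and stop on an object; FORCE is the grip in N (left out, the last holds). Time passes only in rows, so rows that do not move let the fingers close. It gives the time, the measured TCP pose, the force, the opening and the grip force at its end, in the units of the state.
- observe(): the state, without advancing time (a new reading comes with each control period).
- grab_frame(name): name is "side" or "top" or "wrist"; returns the picture (480x640x3 uint8, red, green, blue); there is no depth.
- camera_info(name): a dict with "K" (3x3 intrinsics, pixels), "position" and "attitude" of the camera in the world; the wrist camera has in their place "tool_from_camera" (4x4, takes a point from camera to tool coordinates, whose origin is the TCP and whose axes are the flange's). Camera axes: x right, y up, looking along -z (the intrinsics and any distortion apply to the point x, -y, -z); pixel columns grow to the right and rows downward; lengths in mm; the calibration is good to about 2 mm. A picture is of the moment at which its call begins: read the wrist's pose just before it. camera_info takes no time and is no camera call.
- close_job(): hands the job in; it is judged then, once.
The state is a dict: "time_s": time; "joint_pos": joint angles; "joint_velocities": joint speeds; "joint_torque": joint torques, N m; "tool_pos": TCP position; "tcp_rot": TCP orientation; "force": force on the tool from outside, world axes, zero at the start; "wrist_torque": the same for the moment, N m; "width": finger opening in mm; "finger_force": force on a finger pad.
Only numpy, scipy, OpenCV 4.12 (cv2) and the standard library are available. Lean on these libraries where they do the work, as an engineer would, in place of code of your own. Each camera call takes 0.05 s, during which the arm holds its last target. There are 200 camera calls.

## Working session

There is one attempt and no reset: what is moved stays moved. The work goes in short steps, Python scripts to look and compute and a shell command to move; the robot and the scene stay as the last step left them, time stands still between calls to the robot, and variables do not carry over. Pictures are saved under pics/ and viewed, at most 10 in all, crops included, and the job is handed in when it is done.

```bash
mkdir -p pics; python3 - <<'E'
from rig import *
import cv2
for n in("top","side"):
    cv2.imwrite(f"pics/{n}0.png",grab_frame(n)[:,:,::-1]); print(n,camera_info(n))
s=observe();print(s['time_s'],s['tool_pos'],s['tcp_rot'],s['force'],s['width'])
print(camera_info("wrist"))
E
```

```text
top {'K': array([[522.65375906,   0.        , 320.21066279],
       [  0.        , 522.65375906, 236.67844108],
       [  0.        ,   0.        ,   1.        ]]), 'position': array([ 344.89402345,  -26.48982132, 1041.35036984]), 'attitude': array([  4.19434462,  -1.18082839, -88.52206085])}
side {'K': array([[606.03919919,   0.        , 317.24086659],
       [  0.        , 606.03919919, 239.58086592],
       [  0.        ,   0.        ,   1.        ]]), 'position': array([-115.41709109,  667.485758  ,  942.62789109]), 'attitude': array([  45.49050989,    0.32118479, -141.22226092])}
0.1 [ 238.99665684 -603.87138109  230.14227248] [-1.79890504e+02 -9.18283809e-03  2.15899328e+01] [ 0.36332735  0.70165381 -0.52918841] 85.45138862516775
{'K': array([[341.61457598,   0.        , 327.60756272],
       [  0.        , 341.61457598, 236.75066756],
       [  0.        ,   0.        ,   1.        ]]), 'tool_from_camera': array([[ 3.87575762e-04,  9.53386466e-01,  3.01751713e-01,
         7.65230406e+01],
       [ 9.99999840e-01, -4.93966771e-04,  2.76271949e-04,
         1.13783270e+00],
       [ 4.12449257e-04,  3.01751557e-01, -9.53386505e-01,
        -1.42561330e+02],
       [ 0.00000000e+00,  0.00000000e+00,  0.00000000e+00,
         1.00000000e+00]])}
```

View pics/top0.png

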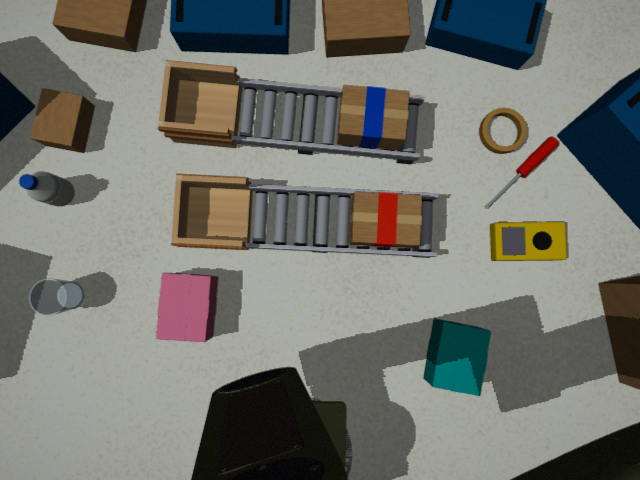

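View pics/side0.png

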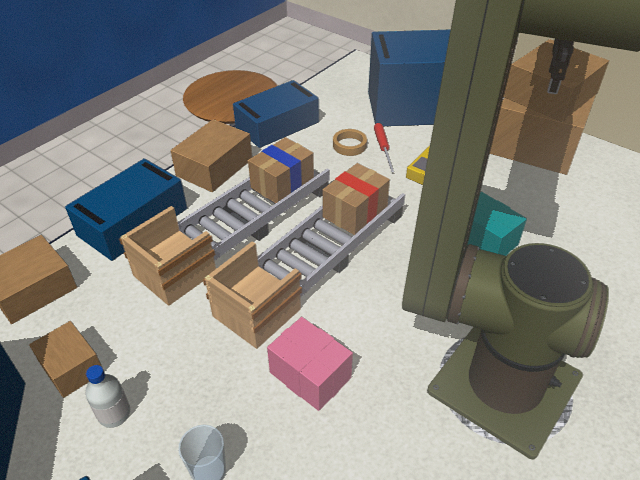

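The blue-banded carton is on the far track: about (374,118) in the top view and (281,170) in the side view. The crate is at the left end of the track, (202,103) in the top view. The red carton is on the near track, and the pink and turquoise blocks are decoys.

```bash
python3 - <<'E'
import cv2
a=cv2.imread("pics/top0.png")[50:170,150:450];cv2.imwrite("pics/topc.png",cv2.resize(a,(780,312),interpolation=cv2.INTER_CUBIC))
a=cv2.imread("pics/side0.png")[120:310,110:340];cv2.imwrite("pics/sidec.png",cv2.resize(a,None,fx=3,fy=3,interpolation=cv2.INTER_CUBIC))
E
```

```text
(no output)
```

View pics/topc.png

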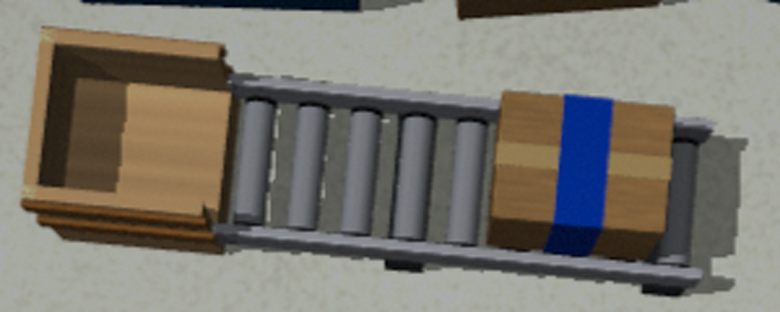

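View pics/sidec.png

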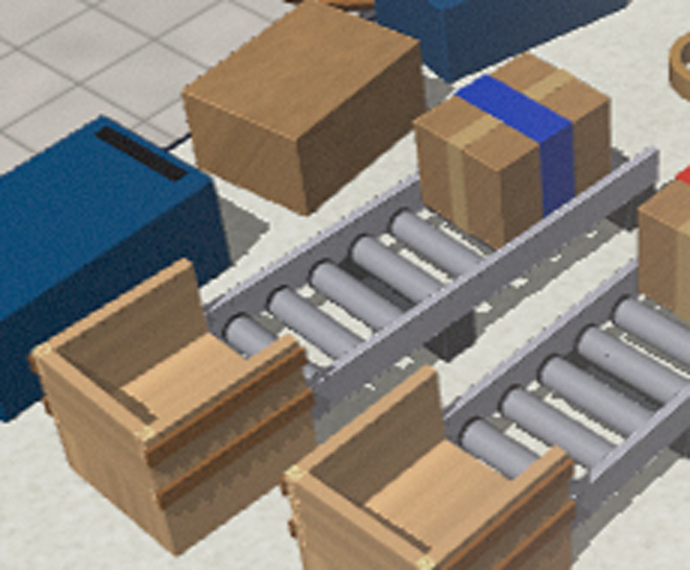

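```bash
cat >geo.py <<'E'
import numpy as np,cv2
from scipy.spatial.transform import Rotation as R
from rig import camera_info
def P(n):
    c=camera_info(n);Rc=R.from_euler('xyz',c['attitude'],degrees=True).as_matrix()@np.diag([1,-1,-1])
    return c['K']@np.c_[Rc.T,-Rc.T@c['position']]
def tri(a,b):
    A,B=P("top"),P("side");x=cv2.triangulatePoints(A,B,np.array(a,float),np.array(b,float));x=x[:3]/x[3]
    p=A@np.r_[x[:,0],1];return x[:,0],np.hypot(*(p[:2]/p[2]-a))
def plane(n,uv,z):
    M=P(n);A=np.c_[M[:,:2],M[:,2]*z+M[:,3]];return np.linalg.solve(A[:, [0,1,2]]@np.eye(3),np.array([*uv,1]))
def onz(n,uv,z):
    M=P(n);H=np.c_[M[:,:2],M[:,2]*z+M[:,3]];q=np.linalg.solve(H,[*uv,1]);return q[:2]/q[2]
E
python3 - <<'E'
from geo import *
t=lambda u,v:(150+u/2.6,50+v/2.6)
s=lambda u,v:(110+u/3,120+v/3)
np.set_printoptions(precision=1,suppress=True)
for n,a,b,z in [("c+x+y",(503,91),(415,122),130),("c-x+y",(492,213),(500,172),130),("c+x-y",(674,107),(530,55),130),("c-x-y",(668,232),(609,98),130),
 ("crate+x+y",(44,29),(38,348),113),("crate-x+y",(24,205),(145,432),113),("crate+x-y",(226,45),(190,262),113),("crate-x-y",(212,222),(300,340),113),("rail-x-y",(702,270),(657,150),65)]:
    print(n,*tri(t(*a),s(*b)),"top@z",onz("top",t(*a),z),"side@z",onz("side",s(*b),z))
print("rail+x-y",onz("top",t(713,123),65))
E
```

```text
c+x+y [687.1 -78.8 123.8] 0.3032870181586345 top@z [685.2 -78.1] side@z [680.6 -73.2]
c-x+y [600.  -73.9 123.1] 1.0247336179034614 top@z [599.6 -72.5] side@z [592.7 -68.1]
c+x-y [ 679.7 -199.   120.9] 0.9875471185759187 top@z [ 677.9 -196.3] side@z [ 669.6 -189.9]
c-x-y [ 593.7 -194.1  121.4] 0.7745685374781989 top@z [ 590.2 -193.3] side@z [ 587.2 -184.7]
crate+x+y [725.1 242.5 111.8] 0.39818648200490797 top@z [725.2 242.6] side@z [723.2 242.9]
crate-x+y [601.6 251.1 118.6] 2.238153193828993 top@z [599.8 250.4] side@z [609.7 249.2]
crate+x-y [721.4 116.5 102.1] 0.6666042907207071 top@z [718.1 115.5] side@z [709.5 123.4]
crate-x-y [597.5 124.2 104.9] 2.29176785388259 top@z [591.9 120.5] side@z [593.8 130.5]
rail-x-y [ 581.2 -233.9   54.1] 0.9942272047020921 top@z [ 580.2 -230.6] side@z [ 571.4 -223.5]
rail+x-y [ 690.5 -237.4]
```

```bash
python3 - <<'E'
import numpy as np
from rig import observe
p=np.array(observe()['tool_pos']);yaw=21.6
d=(np.array([330,-330,230])-p)/8/60
for j in range(8):
    y=np.radians(yaw+8.15*j);print(round(d[0]*np.cos(y)+d[1]*np.sin(y),2),round(d[0]*np.sin(y)-d[1]*np.cos(y),2),-round(8.15/180,4))
E
```

```text
0.39 -0.46 -0.0453
0.45 -0.4 -0.0453
0.5 -0.33 -0.0453
0.54 -0.26 -0.0453
0.57 -0.18 -0.0453
0.59 -0.1 -0.0453
0.6 -0.01 -0.0453
0.6 0.07 -0.0453
```

```bash
python3 -m jog '[0.39,-0.46,0,0,0,-0.0453, 0.45,-0.4,0,0,0,-0.0453, 0.5,-0.33,0,0,0,-0.0453, 0.54,-0.26,0,0,0,-0.0453, 0.57,-0.18,0,0,0,-0.0453, 0.59,-0.1,0,0,0,-0.0453, 0.6,-0.01,0,0,0,-0.0453, 0.6,0.07,0,0,0,-0.0453]' 140 20
```

```text
time_s: 1.1
tool_pos: [330.1, -329.5, 230.8]
tcp_rot: [-180.0, -0.0, 87.1]
force: [-0.6, -0.4, 0.4]
width: 38.4
finger_force: 0.0
```

```bash
python3 -m jog '[0.224,0.718,0,0,0,0, 0.224,0.718,0,0,0,0, 0.224,0.718,0,0,0,0, 0.224,0.718,0,0,0,0, 0.224,0.718,0,0,0,0, 0.224,0.718,0,0,0,0, 0.224,0.718,0,0,0,0, 0,0,0,0,0,0]'; python3 - <<'E'
from rig import *
import cv2
s=observe();print(s['time_s'],s['tool_pos'],s['tcp_rot'])
cv2.imwrite("pics/w1.png",grab_frame("wrist")[:,:,::-1])
E
```

```text
time_s: 2.1
tool_pos: [637.9, -252.4, 229.7]
tcp_rot: [-179.9, -0.1, 87.0]
force: [-0.7, -0.2, -0.3]
width: 38.9
finger_force: 0.0
2.1 [ 637.93452608 -252.37096429  229.67650817] [-1.79900780e+02 -5.65046124e-02  8.69734403e+01]
```

View pics/w1.png

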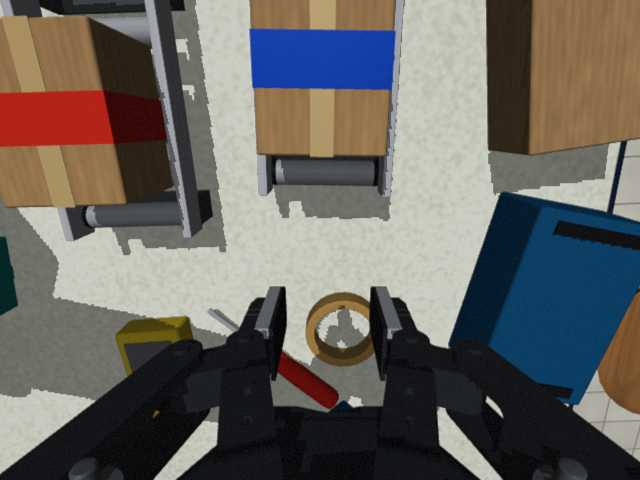

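The wrist view shows the blue carton straight ahead. Its top rear edge runs from (257,157) to (392,155), and the rail ends are at (264,193) and (388,193). The fingers are centred near column 328, clear of everything.

```bash
python3 - <<'E'
from geo import *
p=np.array([637.93,-252.37,229.68]);Rt=R.from_euler('xyz',[-179.9,-.06,86.97],degrees=True).as_matrix()
c=camera_info("wrist");T=c['tool_from_camera']
def w(u,v,z):
    d=np.linalg.inv(c['K'])@[u,v,1];d=Rt@T[:3,:3]@(d*[1,-1,-1]);o=p+Rt@T[:3,3];return o+d*(z-o[2])/d[2]
for n,u,v,z in [("rearL",257,157,130),("rearR",392,155,130),("frontish band L",250,30,130),("bandR",395,30,130),("railL",264,193,65),("railR",388,193,65)]:print(n,w(u,v,z).round(1))
E
```

```text
rearL [ 591.7 -192.5  130. ]
rearR [ 685.1 -196.1  130. ]
frontish band L [ 596.3 -115.2  130. ]
bandR [ 686.7 -119.9  130. ]
railL [ 581.  -228.9   65. ]
railR [ 693.2 -234.7   65. ]
```

```bash
python3 -m jog '[0,-0.015,0.636,0,0,0, 0,0,0.636,0,0,0, 0,0,0.636,0,0,0, 0,0,0.636,0,0,0, 0.18,0,0,0,0,0, 0.18,0,0,0,0,0, 0.12,0,0,0,0,0, 0.08,0,0,0,0,0]'
```

```text
time_s: 3.15
tool_pos: [638.4, -219.7, 80.8]
tcp_rot: [179.8, 0.1, 86.9]
force: [0.6, -1.1, 0.5]
width: 38.6
finger_force: 0.0
```

```bash
python3 -m jog '[0.05,0,0,0,0,0, 0.05,0,0,0,0,0, 0.05,0,0,0,0,0, 0.05,0,0,0,0,0, 0.05,0,0,0,0,0, 0.05,0,0,0,0,0, 0.05,0,0,0,0,0, 0.05,0,0,0,0,0]'
```

```text
time_s: 4.15
tool_pos: [638.7, -195.9, 78.7]
tcp_rot: [180.0, 0.0, 86.8]
force: [0.3, 0.3, -0.7]
width: 38.5
finger_force: 0.0
```

```bash
python3 -m jog '[0.06,0,0,0,0,0, 0.06,0,0,0,0,0, 0.06,0,0,0,0,0, 0.06,0,0,0,0,0, 0.06,0,0,0,0,0, 0.06,0,0,0,0,0, 0.06,0,0,0,0,0, 0.06,0,0,0,0,0]';  python3 - <<'E'
from rig import *
import cv2
s=observe();print(s['time_s'],s['tool_pos'],s['tcp_rot'],s['force'])
cv2.imwrite("pics/w2.png",grab_frame("wrist")[:,:,::-1])
E
```

```text
time_s: 5.15
tool_pos: [640.3, -167.1, 78.7]
tcp_rot: [180.0, -0.0, 86.8]
force: [0.1, -0.3, 0.2]
width: 38.9
finger_force: 0.0
5.15 [ 640.26954786 -167.08475709   78.7224309 ] [ 1.79995747e+02 -2.87922110e-03  8.68179822e+01] [ 0.13765583 -0.29009607  0.22419708]
```

View pics/w2.png

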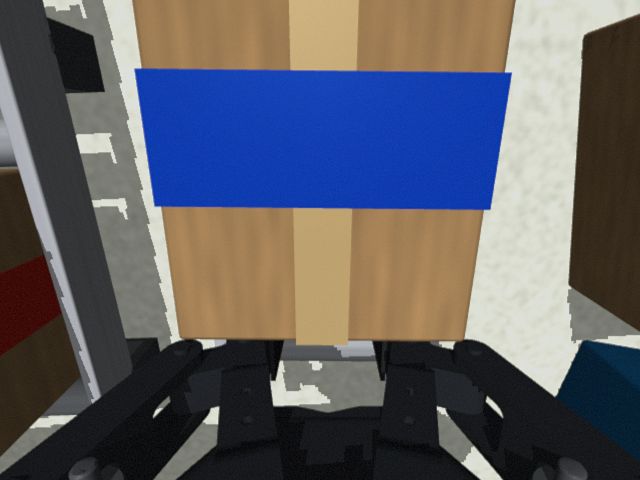

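The carton's top rear edge is at row 341, columns 180–467, square to the two finger pads at columns 280 and 378. The fingers sit right behind it.

```bash
python3 - <<'E'
from geo import *
p=np.array([640.27,-167.08,78.72]);Rt=R.from_euler('xyz',[180,0,86.82],degrees=True).as_matrix()
c=camera_info("wrist");T=c['tool_from_camera']
for u,v in [(180,340),(467,341)]:
    d=np.linalg.inv(c['K'])@[u,v,1];d=T[:3,:3]@(d*[1,-1,-1]);o=T[:3,3];q=o+d*((78.72-130)-o[2])/d[2];print("tool",q.round(1),"world",(p+Rt@q).round(1))
E
python3 -m jog '[0.06,0,0,0,0,0, 0.06,0,0,0,0,0, 0.06,0,0,0,0,0, 0.06,0,0,0,0,0, 0.06,0,0,0,0,0, 0.06,0,0,0,0,0, 0.06,0,0,0,0,0, 0.06,0,0,0,0,0]'
```

```text
tool [ 13.5 -46.  -51.3] world [ 595.1 -151.   130. ]
tool [ 13.2  43.  -51.3] world [ 684.  -156.3  130. ]
time_s: 6.2
tool_pos: [641.9, -138.4, 78.7]
tcp_rot: [180.0, -0.0, 86.8]
force: [0.6, -0.8, 0.4]
width: 38.4
finger_force: 0.0
```

```bash
python3 -m jog '[0.07,0,0,0,0,0, 0.07,0,0,0,0,0, 0.07,0,0,0,0,0, 0.07,0,0,0,0,0, 0.07,0,0,0,0,0, 0.07,0,0,0,0,0, 0.07,0,0,0,0,0, 0.07,0,0,0,0,0]'
```

```text
time_s: 7.2
tool_pos: [643.7, -104.8, 78.7]
tcp_rot: [-180.0, 0.0, 86.8]
force: [0.7, -1.5, -0.8]
width: 38.4
finger_force: 0.0
```

```bash
python3 -m jog '[0.07,0,0,0,0,0, 0.07,0,0,0,0,0, 0.07,0,0,0,0,0, 0.07,0,0,0,0,0, 0.07,0,0,0,0,0, 0.07,0,0,0,0,0, 0.07,0,0,0,0,0, 0.07,0,0,0,0,0]'
```

```text
time_s: 8.2
tool_pos: [645.5, -71.2, 78.7]
tcp_rot: [-180.0, -0.0, 86.8]
force: [1.0, -2.2, 0.7]
width: 38.4
finger_force: 0.0
```

```bash
python3 -m jog '[0.07,0,0,0,0,0, 0.07,0,0,0,0,0, 0.07,0,0,0,0,0, 0.07,0,0,0,0,0, 0.07,0,0,0,0,0, 0.07,0,0,0,0,0, 0.07,0,0,0,0,0, 0.07,0,0,0,0,0]'
```

```text
time_s: 9.2
tool_pos: [647.4, -37.7, 78.7]
tcp_rot: [-180.0, -0.0, 86.8]
force: [0.2, -0.6, 0.7]
width: 38.4
finger_force: 0.0
```

```bash
python3 - <<'E'
from rig import *
import cv2
cv2.imwrite("pics/t3.png",cv2.resize(grab_frame("top")[50:170,150:450,::-1],(780,312),interpolation=cv2.INTER_CUBIC))
E
```

```text
(no output)
```

View pics/t3.png

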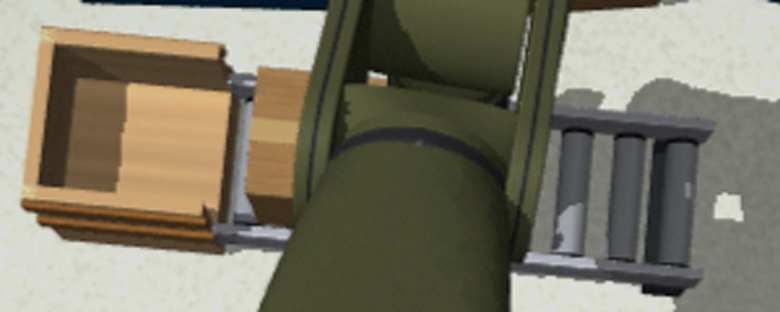

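The carton's front edge is just short of the crate mouth, from (257,67) to (247,195) in the crop, and it is centred on the opening. I'll go on, more slowly.

```bash
python3 -m jog '[0.05,0,0,0,0,0, 0.05,0,0,0,0,0, 0.05,0,0,0,0,0, 0.05,0,0,0,0,0, 0.05,0,0,0,0,0, 0.05,0,0,0,0,0, 0.05,0,0,0,0,0, 0.05,0,0,0,0,0]'
```

```text
time_s: 10.25
tool_pos: [648.8, -13.8, 78.7]
tcp_rot: [180.0, 0.0, 86.8]
force: [0.0, -1.2, -0.2]
width: 38.5
finger_force: 0.0
```

```bash
python3 -m jog '[0.05,0,0,0,0,0, 0.05,0,0,0,0,0, 0.05,0,0,0,0,0, 0.05,0,0,0,0,0, 0.05,0,0,0,0,0, 0.05,0,0,0,0,0, 0.05,0,0,0,0,0, 0.05,0,0,0,0,0]'
```

```text
time_s: 11.25
tool_pos: [650.1, 10.2, 78.7]
tcp_rot: [-180.0, -0.0, 86.8]
force: [-0.6, -0.7, 0.0]
width: 38.8
finger_force: 0.0
```

```bash
python3 -m jog '[0.06,0,0,0,0,0, 0.06,0,0,0,0,0, 0.06,0,0,0,0,0, 0.06,0,0,0,0,0, 0.06,0,0,0,0,0, 0.06,0,0,0,0,0, 0.06,0,0,0,0,0, 0.06,0,0,0,0,0]'
```

```text
time_s: 12.25
tool_pos: [651.5, 38.8, 78.5]
tcp_rot: [-180.0, 0.0, 86.8]
force: [0.5, -0.1, -0.4]
width: 38.4
finger_force: 0.0
```

```bash
python3 -m jog '[0.06,0,0,0,0,0, 0.06,0,0,0,0,0, 0.06,0,0,0,0,0, 0.06,0,0,0,0,0, 0.06,0,0,0,0,0, 0.06,0,0,0,0,0, 0.06,0,0,0,0,0, 0.06,0,0,0,0,0]'
```

```text
time_s: 13.25
tool_pos: [653.3, 67.7, 78.7]
tcp_rot: [180.0, -0.0, 86.8]
force: [-0.4, -1.4, -0.1]
width: 38.5
finger_force: 0.0
```

```bash
python3 -m jog '[0.04,0,0,0,0,0, 0.04,0,0,0,0,0, 0.04,0,0,0,0,0, 0.04,0,0,0,0,0, 0.04,0,0,0,0,0, 0.04,0,0,0,0,0, 0.04,0,0,0,0,0, 0.04,0,0,0,0,0]'
```

```text
time_s: 14.25
tool_pos: [654.4, 86.8, 78.7]
tcp_rot: [-180.0, -0.0, 86.8]
force: [-0.5, -0.8, -1.9]
width: 38.4
finger_force: 0.0
```

```bash
python3 -m jog '[0.025,0,0,0,0,0, 0.025,0,0,0,0,0, 0.025,0,0,0,0,0, 0.025,0,0,0,0,0, 0.025,0,0,0,0,0, 0.025,0,0,0,0,0]'
```

```text
time_s: 15.0
tool_pos: [654.9, 95.7, 78.7]
tcp_rot: [180.0, -0.0, 86.8]
force: [-0.6, -2.1, -0.5]
width: 38.4
finger_force: 0.0
```

```bash
python3 -m jog '[0.017,0,0,0,0,0, 0.017,0,0,0,0,0, 0.017,0,0,0,0,0, 0.017,0,0,0,0,0]'
```

```text
time_s: 15.5
tool_pos: [655.1, 99.8, 78.7]
tcp_rot: [180.0, -0.0, 86.8]
force: [-0.3, -1.2, -0.4]
width: 38.4
finger_force: 0.0
```

```bash
python3 -m jog '[0.017,0,0,0,0,0, 0.017,0,0,0,0,0, 0.017,0,0,0,0,0]'
```

```text
time_s: 15.88
tool_pos: [655.3, 102.8, 78.7]
tcp_rot: [180.0, 0.0, 86.8]
force: [0.4, -1.5, -0.6]
width: 38.3
finger_force: 0.0
```

```bash
python3 -m jog '[0.015,0,0,0,0,0, 0.015,0,0,0,0,0]'
```

```text
time_s: 16.12
tool_pos: [655.3, 104.6, 78.7]
tcp_rot: [-180.0, -0.0, 86.8]
force: [0.5, -1.8, 0.4]
width: 38.5
finger_force: 0.0
```

```bash
python3 -m jog '[0.015,0,0,0,0,0, 0.015,0,0,0,0,0]'
```

```text
time_s: 16.38
tool_pos: [655.5, 106.4, 78.7]
tcp_rot: [-180.0, -0.0, 86.8]
force: [-0.5, -1.5, -0.4]
width: 38.6
finger_force: 0.0
```

```bash
python3 -m jog '[0.013,0,0,0,0,0, 0.013,0,0,0,0,0]'
```

```text
time_s: 16.62
tool_pos: [655.4, 107.2, 78.7]
tcp_rot: [-180.0, 0.1, 86.8]
force: [-0.4, -5.7, 1.0]
width: 38.6
finger_force: 0.0
```

```bash
python3 -m jog '[0.008,0,0,0,0,0, 0,0,0,0,0,0]'
```

```text
time_s: 16.88
tool_pos: [655.3, 107.2, 78.7]
tcp_rot: [-180.0, 0.1, 86.8]
force: [-1.9, -6.6, 1.1]
width: 38.6
finger_force: 0.0
```

```bash
python3 -m jog '[0.015,0,0,0,0,0, 0,0,0,0,0,0]'
```

```text
time_s: 17.12
tool_pos: [655.3, 107.2, 78.8]
tcp_rot: [-179.9, 0.2, 86.8]
force: [-3.3, -8.3, 1.5]
width: 39.0
finger_force: 0.0
```

The tool has stalled at y = 107.2, the predicted home position, with the force rising to 8 N, so the carton is against the back wall. I'll back off slowly, rise clear and check.

```bash
python3 -m jog '[-0.05,0,0,0,0,0, -0.2,0,0,0,0,0, -0.4,0,0,0,0,0, -0.5,0,0,0,0,0, -0.3,0,-0.5,0,0,0, -0.8,0,-0.8,0,0,0, -0.8,0,-0.8,0,0,0, -0.8,0,-0.4,0,0,0]'; python3 -m jog '[-0.9,0,0,0,0,0, -0.9,0,0,0,0,0, -0.9,0,0,0,0,0, 0,0,0,0,0,0]'; python3 - <<'E'
from rig import *
import cv2,numpy as np
a=cv2.resize(grab_frame("top")[50:200,150:450,::-1],(600,300),interpolation=cv2.INTER_CUBIC)
b=cv2.resize(grab_frame("side")[190:310,100:340,::-1],(600,300),interpolation=cv2.INTER_CUBIC)
cv2.imwrite("pics/end.png",np.vstack([a,b]))
E
```

```text
time_s: 18.12
tool_pos: [643.7, -116.4, 224.8]
tcp_rot: [179.7, 0.1, 86.8]
force: [1.0, 0.6, 0.3]
width: 38.5
finger_force: 0.0
time_s: 18.62
tool_pos: [632.7, -280.3, 220.8]
tcp_rot: [-180.0, 0.0, 86.5]
force: [0.3, 1.2, -0.2]
width: 38.8
finger_force: 0.0
```

View pics/end.png

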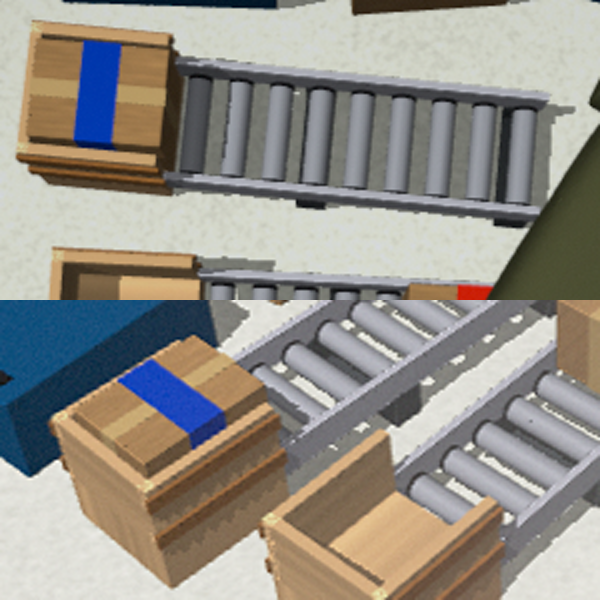

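The picture shows the blue carton in the crate, its front edge against the back wall (left edge at about column 30 in the upper half). It is square and level, and the red carton is still on its own track.

```bash
python3 -c "from rig import *;print(close_job())"
```

```text
the job is handed in; nothing more can be done
None
```

The blue-banded carton is fully home against the crate's back wall, pushed with about 8 N at most in the force readings; the red-banded carton was left where it stood, and the job was handed in at about 19 s.

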